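# Wind up a pipe stand's collar with a tommy bar

### The arm

A 6-joint arm with a two-finger parallel gripper is mounted at the origin on the work surface. World frame = base frame: x ahead of the robot, y to its left, z up, the work surface at z = 0. Lengths are in m, angles in rad, forces in N, time in s.
With the tool pointing down it reaches from about 0.25 to 0.85 m from the base axis. Payload 12.5 kg.
Tool frame: the origin (TCP) lies on the centre line of the jaws, within the pads' length; the fingertips stand 19 mm ahead of it and the grasp point (between the pads) is the TCP; z points along the fingers, y is the line along which they close (so a half turn about z gives the same grasp; the last joint's range is limited). The gripper opens to 93 mm and grips with 3 to 60 N. Pads are 15 mm wide; open, the fingers measure 128 mm over their backs; the gripper's body (75 mm by 188 mm) begins 65 mm behind the grasp point.
Start: joints at [1.236, 0.351, 1.652, -0, 1.139, -0.085], TCP at [0.136, 0.533, 0.215] pointing down, gripper open.
Joint ranges: [-2.75, 2.75], [-0.79, 2.1], [0.01, 2.65], [-1.57, 4.71], [0.07, 3.14], [-2.87, 2.87]. Speed limits (rad/s): [2.22, 2.22, 2.79, 3.14, 3.14, 3.14].

### API

Orientations are given as a unit quaternion [w, x, y, z].
In Python, from rig import get_state, optics, order, spotter gives the robot as it stands.
- The arm moves only by the tool carry_out, never from a script. Its argument "commands" is a list of rows, each a list of 4 numbers: the shift along the tool's x, y, z in units of 40 cm (1.0 is 40 cm), then the turn about the tool's z in units of 30 degrees (1.0 is 30 degrees). In form: [[x, y, z, yaw], ...]. A call has 1 to 10 rows; each row is the pose to reach, as a shift and turn from the pose commanded when the call began, along the tool's axes at that moment; what a row does not reach only later rows make up. A row lasts 1/12 s, in which the tool goes at most 41.7 mm and 7.16 degrees, less where a joint would pass 70% of its speed; a pose out of reach is approached as far as the arm can. A call with a number of a shift or a turn outside -1 to 1 is refused whole. A call with a gripper value outside its range is refused whole. "claw" is the closure in counts, from 0 (fully open) to 255 (shut), set as the call begins (left out, the last holds). The fingers move at their own pace and stop on an object; "grip_force" is the grip in N (left out, the last holds). Time passes only in rows, so rows that repeat a pose let the fingers close. It gives the time, the measured TCP pose, the force, the opening and the grip force at its end, in the units of the state.
- get_state(): the state, without advancing time (a new reading comes with each control period).
- optics.camera(name): name is "scene" or "top"; returns the picture (480x640x3 uint8, blue, green, red); there is no depth.
- optics.camera_info(name): a dict with "fx", "fy", "cx", "cy" (pixels), "xyz" and "rotation" of the camera in the world. Camera axes: x right, y down, z forward; pixel columns grow to the right and rows downward; lengths in m; the calibration is good to about 2 mm. A picture is of the moment at which its call begins. camera_info takes no time and is no camera call.
- order.job_done(): hands the job in; it is judged then, once.
Trained networks look in the newest picture that a camera, given by its name, has taken for a name from the list of things; names that differ only in an ending like _2 or _b are one class to them, and where a whole thing is asked for, a point or a joint stands for the part that bears it (a point fixed in the world has none). Each returns a list of dicts, best first, with "confidence" (0 to 1); they miss things now and then, are a little off and sometimes report something else, mostly with a low value. They report only what shows in the picture. A call takes as long as a camera call. They do not tell look-alikes from the thing itself.
- spotter.regions_of(camera, query): "pixels" (480x640 bool, what is visible of it) and "box" ([left, top, right, bottom] in pixels, round what is visible of it).
The state is a dict: "time": time; "joints": joint angles; "qvel": joint speeds; "effort": joint torques, N m; "eef_pos": TCP position; "tool_rot": TCP orientation; "force": force on the tool from outside, world axes, zero at the start; "ft_torque": the same for the moment, N m; "finger_gap": finger opening in m; "gripper_force": force on a finger pad.
Only numpy, scipy, OpenCV 4.12 (cv2) and the standard library are available. Lean on these libraries where they do the work, as an engineer would, in place of code of your own. Each camera call takes 0.05 s, during which the arm holds its last target. There are 200 camera calls.

### The job

Take the steel tommy bar from the rubber mat and, moving it from socket to socket of the pipe stand's collar, wind the collar up until the saddle is firmly snug under the free end of the red pipe, without forcing the pipe upwards. Then draw the bar out and lay it back flat on the rubber mat; turn the collar with the bar, never with the fingers, and leave the pipe and everything else on the bench undisturbed.

Things in the scene. Friction and masses are not known exactly. Their poses are not given: they have to be found in the camera images.
- stand: Adjustable pipe stand bolted to the bench: grey 130 mm square foot, threaded tube 43 mm across, a dark collar on it and above that a steel washer (82 mm) and post with a curved saddle just below the red pipe. Origin on its upright axis at bench level; z up, x level along the pipe, from the pipe's free end towards the vice. Nothing stands above the collar except on its +x side, where the pipe runs.
- collar: Dark steel ring 88 mm across, 32 mm high, 104 mm across its six round bosses, each bored with a level radial socket for the bar. Origin on its axis at the height of the sockets' centre lines (about 97 mm above the bench); the sockets point outwards at 0, 60, 120, 180, 240 and 300 degrees from its own x axis.
- socket0 (a point): Centre of the mouth of the socket on the collar's own x axis, 52 mm from the axis; goes round with the collar. All six sockets are alike: 14 mm wide, 30 mm deep, with a flat bottom 22 mm from the collar's axis.
- collar_top (a point): Centre of the collar's top face. Anticlockwise from above lifts collar and saddle, 10 mm a turn; it stays where left. It first runs free for 60 to 140 degrees at about 0.25 N m, then climbs about 0.22 N m per 10 degrees. Snug: about 1.1 N m (8 N square on the middle of a seated bar); under 0.7 slack, over 1.5 forced. Feel it while turning slowly: after a quick move friction hides it.
- vise: Grey yoke pipe vice bolted to the bench, holding the red pipe (34 mm across, 400 mm long) fast. 150 mm wide, up to 285 mm tall. It stands about 210 mm from the stand's axis along the stand's x; its origin is at bench level straight below the pipe's free end, its x along the pipe towards the vice.
- pipe_end (a point): Centre of the pipe's free end, which overhangs the stand's axis by about 32 mm towards the stand's -x. The pipe's underside is about 161 mm and its top 195 mm above the bench. The slit between saddle and pipe, 1 to 3 mm at the start, differs each time and is too fine to read from measured poses.
- bar_mid (a point): Tommy bar: plain round steel bar 12 mm across, 220 mm long, with round noses, both ends alike, about 0.17 kg, lying on the rubber mat. This point is its centre (half-way along, on its axis); x runs along the bar. Pushed home in a socket its nose is 22 mm and its centre 132 mm from the collar's axis.
- bar_a (a point): the tip of the bar's nose at its +x end, 110 mm from its centre
- bar_b (a point): the tip of the bar's nose at its -x end, 110 mm from its centre
- mat: Black rubber mat fixed on the bench, 270 mm long (its x) by 180 mm wide (its y), 4 mm thick. Origin at the centre of its underside, at bench level.
- tray: Low blue tray of fittings fixed on the bench, 270 x 180 mm and 35 mm high (its fittings up to 50 mm), on the side where the mat is not. Origin at the centre of its underside. Leave it alone.
- tee: galvanised pipe tee, 70 mm long and 46 mm tall, loose on the bench in front of the robot. Leave it alone. Origin at the underside.
- socket: galvanised pipe socket, a 46 mm round sleeve 42 mm tall, standing loose on the bench in front of the robot. Leave it alone. Origin at the underside.
- elbow: galvanised pipe elbow, legs 38 mm, 46 mm tall, loose on the bench in front of the robot. Leave it alone. Origin at the underside.
- coupling: red grooved-pipe coupling, a ring 86 mm across and 44 mm tall with two bolt ears, lying loose on the right. Leave it alone. Origin at the underside.
- plug: galvanised square-headed pipe plug, 34 mm across, 30 mm tall, standing loose near one corner of the rubber mat. Leave it alone. Origin at the underside.
Things that resemble listed ones, but are neither listed nor needed, are in the scene too. Of the things that look like the part that bears bar_mid, the larger one is meant.

How it is judged:
By the outcome, as a careful person would: the job done as asked, in the order asked, and still so for the second after the job is handed in, with the robot touching nothing.
It also fails if it takes over 72 s, if anything falls off the work surface, if the arm or the gripper's body presses on something with over 40 N, if the wrist force passes 120 N, or if a joint passes its speed limit or range.

## Working session

There is one attempt and no reset: what is moved stays moved. The work goes in short steps, Python scripts to look and compute and a tool call to move; the robot and the scene stay as the last step left them, time stands still between calls to the robot, and variables do not carry over. Pictures are saved under pics/ and viewed, at most 10 in all, crops included, and the job is handed in when it is done.

Besides the shell and the picture viewer there is one more tool, called after "Emit:" by a JSON object that holds its "api" and its "payload". carry_out: Moves the arm, as the interface text tells. Its arguments: {"type":"object","properties":{"commands":{"type":"array"},"claw":{"type":"number"},"grip_force":{"type":"number"}},"required":["commands"]}

```bash
mkdir -p pics; cat > h.py <<'E'
import numpy as np,cv2
from rig import get_state,optics,order,spotter
def ray(cam,u,v):
    i=optics.camera_info(cam);R=np.array(i['rotation']).reshape(3,3)
    return np.array(i['xyz']),R@np.array([(u-i['cx'])/i['fx'],(v-i['cy'])/i['fy'],1])
def onz(cam,u,v,z):
    o,d=ray(cam,u,v);return o+d*(z-o[2])/d[2]
def proj(cam,p):
    i=optics.camera_info(cam);R=np.array(i['rotation']).reshape(3,3)
    q=R.T@(np.array(p)-np.array(i['xyz']));return np.array([i['fx']*q[0]/q[2]+i['cx'],i['fy']*q[1]/q[2]+i['cy']])
E
python3 - <<'E'
from h import *
for c in ('scene','top'):
    cv2.imwrite(f'pics/{c}0.png',optics.camera(c)); print(c,optics.camera_info(c))
print(get_state())
for n in ('bar_mid','collar','mat','stand'):
  for c in ('scene','top'):
    for r in spotter.regions_of(c,n)[:3]:
        ys,xs=np.nonzero(r['pixels']);print(n,c,round(r['confidence'],2),r['box'],xs.mean().round(1),ys.mean().round(1),len(xs))
E
```

```text
scene {'fx': 465.643866528066, 'fy': 465.643866528066, 'cx': 324.5534842641283, 'cy': 240.8217340854509, 'xyz': array([ 0.7862562 , -0.55125307,  1.04661568]), 'rotation': array([-0.2829778 ,  0.92855072,  0.23020633, -0.06871808])}
top {'fx': 618.4982268606744, 'fy': 618.4982268606744, 'cx': 322.678456258163, 'cy': 250.65376362849645, 'xyz': array([ 0.39374571, -0.01440131,  1.7758009 ]), 'rotation': array([-0.01307356,  0.71107267, -0.70254636,  0.02516647])}
{'time': 0.1, 'joints': array([ 1.23639406e+00,  3.51182983e-01,  1.65235444e+00, -5.34097433e-06,
        1.13914406e+00, -8.46246604e-02]), 'qvel': array([ 0.00211311, -0.00068858, -0.00149238,  0.00033806, -0.00164214,
       -0.00118517]), 'effort': array([-3.65242386e-04, -4.98031282e+01, -2.85705525e+01,  7.00207986e-02,
        2.39346677e-02, -3.24465532e-05]), 'eef_pos': array([0.13583633, 0.5326267 , 0.21455709]), 'tool_rot': array([-1.10857688e-04,  1.24563275e-01,  9.92211517e-01, -5.33014043e-04]), 'force': array([ 0.23888418,  0.37625716, -0.39239908]), 'ft_torque': array([-0.00908318, -0.03172506,  0.00274324]), 'gripper_force': 0.0, 'finger_gap': 0.09289377450651617}
bar_mid scene 0.74 [184.1, 349.9, 269.0, 397.2] 225.9 370.6 462
bar_mid scene 0.74 [261.6, 467.3, 336.8, 472.5] 298.3 470.3 352
bar_mid scene 0.26 [312.8, 207.4, 344.8, 230.5] 328.9 215.2 566
bar_mid top 0.83 [426.2, 238.6, 436.9, 312.5] 430.1 272.5 291
bar_mid top 0.73 [270.7, 171.1, 327.1, 237.0] 299.3 206.3 1739
collar scene 0.61 [352.2, 241.9, 398.5, 278.8] 375.3 266.5 408
mat scene 0.67 [163.4, 306.4, 303.5, 419.1] 232.2 359.8 8007
stand scene 0.66 [344.9, 240.6, 405.6, 306.3] 372.8 274.1 2640
stand top 0.8 [271.1, 171.2, 327.6, 236.9] 299.6 206.1 1667
```

```bash
sed -i "s/R=np.array(i\['rotation'\]).reshape(3,3)/R=RR(i)/; 2a from scipy.spatial.transform import Rotation\ndef RR(i): return Rotation.from_quat(np.roll(i['rotation'],-1)).as_matrix()" h.py
python3 - <<'E'
import cv2
cv2.imwrite('pics/top0c.png',cv2.resize(cv2.imread('pics/top0.png')[130:360,200:500],None,fx=2.6,fy=2.6,interpolation=cv2.INTER_CUBIC))
E
tail -12 h.py
```

```text
import numpy as np,cv2
from rig import get_state,optics,order,spotter
from scipy.spatial.transform import Rotation
def RR(i): return Rotation.from_quat(np.roll(i['rotation'],-1)).as_matrix()
def ray(cam,u,v):
    i=optics.camera_info(cam);R=RR(i)
    return np.array(i['xyz']),R@np.array([(u-i['cx'])/i['fx'],(v-i['cy'])/i['fy'],1])
def onz(cam,u,v,z):
    o,d=ray(cam,u,v);return o+d*(z-o[2])/d[2]
def proj(cam,p):
    i=optics.camera_info(cam);R=RR(i)
    q=R.T@(np.array(p)-np.array(i['xyz']));return np.array([i['fx']*q[0]/q[2]+i['cx'],i['fy']*q[1]/q[2]+i['cy']])
```

View pics/scene0.png

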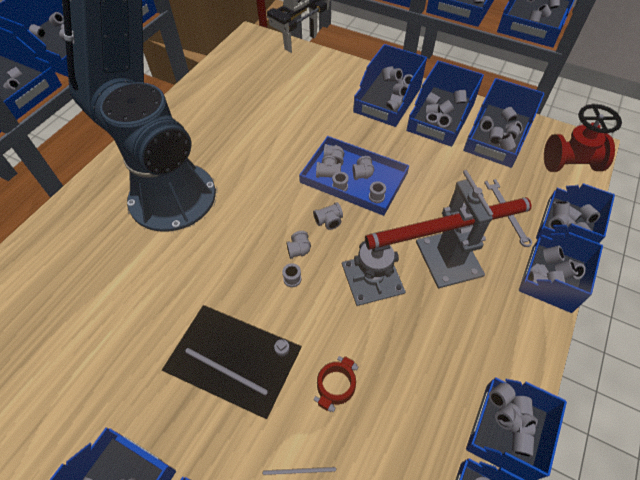

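View pics/top0.png

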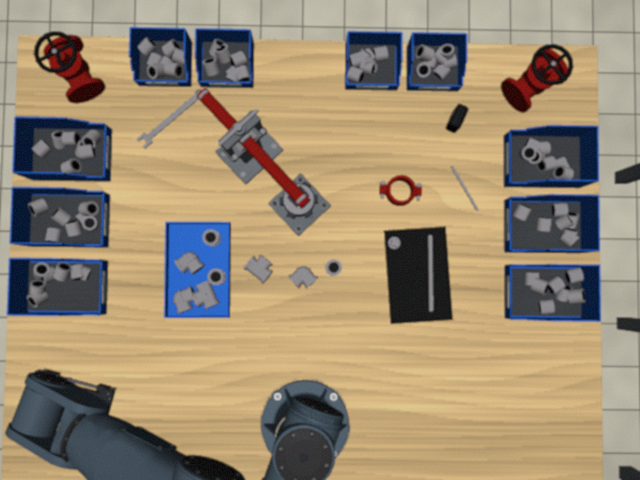

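```bash
python3 - <<'E'
from h import *
s=cv2.imread('pics/scene0.png');t=cv2.imread('pics/top0.png')
a=cv2.resize(s[225:315,330:420],(540,540),interpolation=cv2.INTER_CUBIC)
b=cv2.resize(t[165:243,262:340],(250,250),interpolation=cv2.INTER_CUBIC)
c=np.zeros((540,790,3),np.uint8);c[:,:540]=a;c[:250,540:]=b
cv2.imwrite('pics/c1.png',c)
z=.010
for cam,pic in(('top',t),('scene',s)):
  optics.camera(cam)
  r=spotter.regions_of(cam,'bar_mid')
  for q in r[:2]:
    p=q['pixels'];ys,xs=np.nonzero(p)
    pts=np.array([onz(cam,x,y,z)[:2] for x,y in zip(xs,ys)]);m=pts.mean(0);u,S,vt=np.linalg.svd(pts-m)
    l=(pts-m)@vt[0];print(cam,m,(m+vt[0]*(l.max()+l.min())/2),vt[0],l.min(),l.max())
# stand foot corners (top)
  for q in spotter.regions_of(cam,'mat')[:1]:
    ys,xs=np.nonzero(q['pixels']);rr=cv2.minAreaRect(np.array([onz(cam,x,y,.004)[:2] for x,y in zip(xs,ys)],np.float32));print('mat',rr)
# foot: pixel corners read from top picture
C=[(301,174),(331,205),(298,236),(269,205)]
P=np.array([onz('top',*k,.01)[:2] for k in C]);print(P,P.mean(0),[np.linalg.norm(P[i]-P[i-1]) for i in range(4)])
print(onz('top',304,200,.195),onz('top',204,94,.178),onz('top',298,209,.14))
print(onz('scene',371,241,.178))
E
```

```text
top [ 0.42500199 -0.35226556] [ 0.42968201 -0.35219328] [-0.99988075 -0.01544306] -0.11342157842808256 0.10406042492865922
top [ 0.69086625 -0.44197407] [ 0.69072709 -0.44205708] [-0.85883698 -0.51224901] -0.05285130048054286 0.0531753741506039Traceback (most recent call last):
  File "<stdin>", line 17, in <module>
  File "h.py", line 9, in onz
    o,d=ray(cam,u,v);return o+d*(z-o[2])/d[2]
        ~~~^^^^^^^^^
  File "h.py", line 6, in ray
    i=optics.camera_info(cam);R=RR(i)
ValueError: time passes only in moves, steps and waits
```

View pics/c1.png

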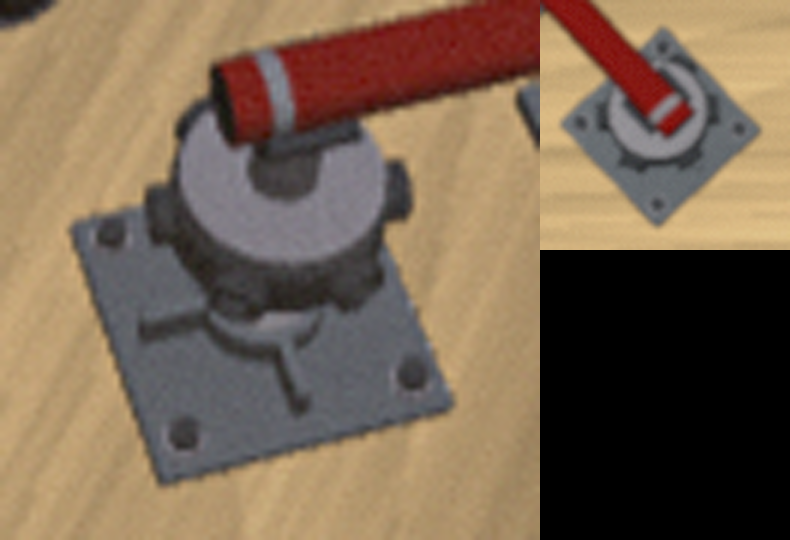

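```bash
cat > /tmp/ed.py <<'E'
s=open('h.py').read()
s=s.replace("def ray","CI={c:optics.camera_info(c) for c in('scene','top')}\ndef ray",1).replace("i=optics.camera_info(cam)","i=CI[cam]")
open('h.py','w').write(s)
E
python3 /tmp/ed.py; python3 - <<'E'
from h import *
from scipy.optimize import least_squares
z=.010
for cam in('top','scene'):
  optics.camera(cam)
  for q in spotter.regions_of(cam,'bar_mid')[:1]:
    ys,xs=np.nonzero(q['pixels'])
    pts=np.array([onz(cam,x,y,z)[:2] for x,y in zip(xs,ys)]);m=pts.mean(0);vt=np.linalg.svd(pts-m)[2]
    l=(pts-m)@vt[0];print(cam,(m+vt[0]*(l.max()+l.min())/2),vt[0],l.min(),l.max())
  for q in spotter.regions_of(cam,'mat')[:1]:
    ys,xs=np.nonzero(q['pixels']);rr=cv2.minAreaRect(np.array([onz(cam,x,y,.004)[:2] for x,y in zip(xs,ys)],np.float32));print('mat',rr)
def foot(cam,C):
  P=np.array([onz(cam,*k,.012)[:2] for k in C]);print(cam,'foot',P.mean(0),[round(np.linalg.norm(P[i]-P[i-1]),3) for i in range(4)])
k=250/78
foot('top',[(262+x/k,165+y/k) for x,y in((663-540,28),(761-540,130),(657-540,226),(562-540,123))])
P=[onz('scene',330+x/6,225+y/6,.012)[:2] for x,y in ((72,228),(162,486),(455,405))];print('scene foot ctr',(P[0]+P[2])/2,np.linalg.norm(P[0]-P[1]),np.linalg.norm(P[2]-P[1]))
print('pipe',onz('top',304,200,.178),onz('top',204,94,.178))
# collar fit: boss outer-face pixels
B=np.array([(159,212),(399,190),(360,288),(237,300)])/6+[330,225]
N=[]
for x,y in B: N.append(onz('scene',x,y,.097)[:2])
print(N,[np.degrees(np.arctan2(*(n-np.mean([ (P[0]+P[2])/2],0)[0])[::-1])) for n in N])
# ring: washer top ellipse px center in crop approx
print('washer',onz('scene',330+281/6,225+178/6,.117))
E
```

```text
top [ 0.43110891 -0.35209731] [-0.99977414 -0.02125229] -0.10841674827403328 0.10622277225205418
mat ((0.4259569048881531, -0.316652774810791), (0.274090439081192, 0.18391187489032745), 5.024240493774414)
scene [ 0.42983974 -0.35100745] [0.99992721 0.01206569] -0.11505515478691009 0.10603635443777998
mat ((0.4264043867588043, -0.31757640838623047), (0.27149370312690735, 0.1809789538383484), 4.349723815917969)
top foot [0.62105156 0.02340789] [np.float64(0.124), np.float64(0.127), np.float64(0.127), np.float64(0.125)]
scene foot ctr [0.62671554 0.02284577] 0.12736575423691504 0.12862746175702353
pipe [0.61157738 0.00881357 0.178     ] [0.88668152 0.273831   0.178     ]
[array([ 5.84965300e-01, -4.09020043e-04]), array([0.66544437, 0.05386695]), array([0.66957185, 0.00496165]), array([ 0.62927188, -0.02246383])] [np.float64(-93.80879337148356), np.float64(-86.13226416489728), np.float64(-86.05694821793593), np.float64(-89.77438182184059)]
washer [0.62481745 0.02454983 0.117     ]
```

```bash
cat >> h.py <<'E'
def pose():
    s=get_state();q=s['tool_rot'];R=Rotation.from_quat(np.roll(q,-1)).as_matrix()
    return s['eef_pos'],np.degrees(np.arctan2(R[1,0],R[0,0])),s
def row(p,a,tp,ta):
    "units for going from pose p,a(deg) to tp,ta"
    d=np.array(tp)-p;c,s_=np.cos(np.radians(a)),np.sin(np.radians(a))
    return np.round([*(np.array([c*d[0]+s_*d[1],s_*d[0]-c*d[1],-d[2]])/.4),-((ta-a+180)%360-180)/30],4).tolist()
E
python3 - <<'E'
from h import *
p,a,s=pose();print(p,a)
for t in [(.28,.40,.21,135.7),(.38,.2,.21,105.7),(.40,0,.21,75.7),(.40,-.2,.21,45.7),(.43,-.352,.15,15.7),(.43,-.352,.10,1)]:
    print(row(p,a,t[:3],t[3]));p=np.array(t[:3]);a=t[3]
E
```

```text
[0.13594636 0.53290331 0.21502202] 165.68866595973856
[-0.4311, -0.2329, 0.0126, 0.9996]
[-0.5281, -0.1832, -0.0, 1.0]
[-0.4949, -0.0872, -0.0, 1.0]
[-0.4845, 0.1235, -0.0, 1.0]
[-0.2196, 0.3191, 0.15, 1.0]
[0.0, 0.0, 0.125, 0.49]
```

Emit:
{"api": "carry_out", "payload": {"commands": [[-0.43,-0.23,0.012,1],[-0.43,-0.23,0.012,1],[-0.43,-0.23,0.012,1],[-0.43,-0.23,0.012,1],[-0.43,-0.23,0.012,1],[-0.43,-0.23,0.012,1]], "claw": 110}}

```text
time: 1.45
eef_pos: [0.2827, 0.3985, 0.2103]
tool_rot: [0.0, 0.38, 0.925, -0.0]
force: [-0.9, 0.6, -1.1]
finger_gap: 0.058
gripper_force: 0.0
```

Emit:
{"api": "carry_out", "payload": {"commands": [[-0.53,-0.18,0,1],[-0.53,-0.18,0,1],[-0.53,-0.18,0,1],[-0.53,-0.18,0,1],[-0.53,-0.18,0,1],[-0.53,-0.18,0,1],[-0.53,-0.18,0,1]]}}

```text
time: 2.03
eef_pos: [0.3824, 0.1996, 0.2104]
tool_rot: [0.0, 0.605, 0.796, 0.0]
force: [-1.4, 0.1, -1.1]
finger_gap: 0.0524
gripper_force: 0.0
```

Emit:
{"api": "carry_out", "payload": {"commands": [[-0.49,-0.09,0,1],[-0.49,-0.09,0,1],[-0.49,-0.09,0,1],[-0.49,-0.09,0,1],[-0.49,-0.09,0,1],[-0.49,-0.09,0,1],[-0.49,-0.09,0,1]]}}

```text
time: 2.62
eef_pos: [0.3998, 0.003, 0.2103]
tool_rot: [-0.0, 0.79, 0.613, 0.0]
force: [0.2, -0.3, 0.8]
finger_gap: 0.0525
gripper_force: 0.0
```

Emit:
{"api": "carry_out", "payload": {"commands": [[-0.48,0.12,0,1],[-0.48,0.12,0,1],[-0.48,0.12,0,1],[-0.48,0.12,0,1],[-0.48,0.12,0,1],[-0.48,0.12,0,1],[-0.48,0.12,0,1]]}}

```text
time: 3.2
eef_pos: [0.3992, -0.1941, 0.21]
tool_rot: [-0.0, 0.921, 0.388, -0.0]
force: [0.1, -0.3, 0.5]
finger_gap: 0.0529
gripper_force: 0.0
```

Meanwhile the collar is in clear view; go on to above the bar.

Emit:
{"api": "carry_out", "payload": {"commands": [[-0.22,0.32,0.15,1],[-0.22,0.32,0.15,1],[-0.22,0.32,0.15,1],[-0.22,0.32,0.15,1],[-0.22,0.32,0.15,1],[-0.22,0.32,0.15,1],[-0.22,0.32,0.15,1]]}}

```text
time: 3.78
eef_pos: [0.4295, -0.3449, 0.1502]
tool_rot: [-0.0, 0.99, 0.139, -0.0]
force: [-0.9, -0.1, 0.2]
finger_gap: 0.0531
gripper_force: 0.0
```

Emit:
{"api": "carry_out", "payload": {"commands": [[0,0,0.1,0.49],[0,0,0.125,0.49],[0,0,0.125,0.49],[0,0,0.125,0.49],[0,0,0.125,0.49]]}}

```text
time: 4.2
eef_pos: [0.4297, -0.3466, 0.102]
tool_rot: [0.001, 1.0, 0.012, 0.001]
force: [0.5, -0.2, 0.5]
finger_gap: 0.0531
gripper_force: 0.0
```

```bash
python3 - <<'E'
from h import *
p,a,s=pose();print(p,a,s['joints'])
im=optics.camera('scene')
cv2.imwrite('pics/s2.png',cv2.resize(im[300:480,120:340],None,fx=3,fy=3,interpolation=cv2.INTER_CUBIC))
for x in(-.11,.11): print(proj('scene',[.4305+x,-.3515+.0175*x,.01]))
E
```

```text
[ 0.42973894 -0.34662075  0.10197414] 1.3347271935449359 [-7.63104575e-01  4.96096964e-01  1.74581660e+00  9.71483682e-05
  8.97380140e-01  7.84337187e-01]
[185.33443491 349.34029639]
[267.20450622 392.75393828]
```

View pics/s2.png

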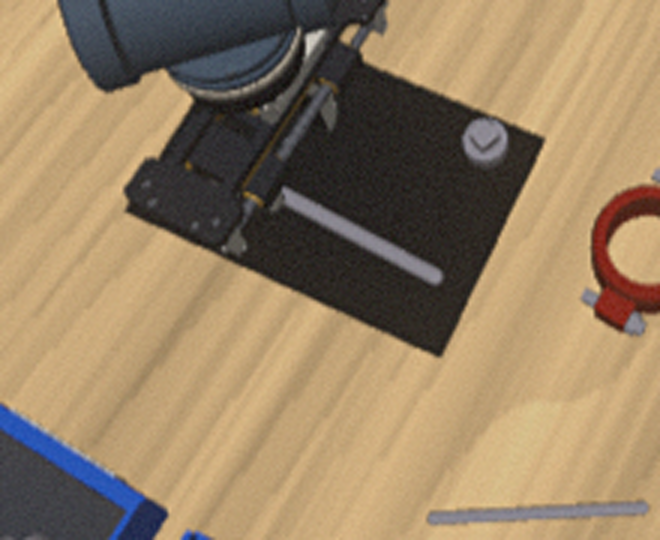

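Emit:
{"api": "carry_out", "payload": {"commands": [[0.002,0.012,0.1,0],[0.002,0.012,0.14,0],[0.002,0.012,0.17,0],[0.002,0.012,0.185,0],[0.002,0.012,0.187,0],[0.002,0.012,0.187,0]]}}

```text
time: 4.75
eef_pos: [0.4301, -0.3521, 0.0263]
tool_rot: [0.0, 1.0, 0.009, 0.0]
force: [-0.2, -0.1, 1.0]
finger_gap: 0.0528
gripper_force: 0.0
```

Emit:
{"api": "carry_out", "payload": {"commands": [[0,0,0,0],[0,0,0,0],[0,0,0,0],[0,0,0,0],[0,0,0,0],[0,0,0,0],[0,0,0,0],[0,0,0,0]], "claw": 255, "grip_force": 45}}

```text
time: 5.42
eef_pos: [0.4296, -0.3519, 0.0254]
tool_rot: [0.0, 1.0, 0.009, 0.0]
force: [0.6, -0.3, 0.1]
finger_gap: 0.0042
gripper_force: 0.0
```

```bash
python3 - <<'E'
from h import *
p,a,s=pose();print(p,a,s['finger_gap'],s['gripper_force'])
im=optics.camera('scene')
cv2.imwrite('pics/s3.png',cv2.resize(im[320:430,140:300],None,fx=4,fy=4,interpolation=cv2.INTER_CUBIC))
for r in spotter.regions_of('scene','bar_mid'): print(r['confidence'],r['box'])
E
```

```text
[ 0.42962546 -0.35188609  0.02544177] 0.9876270449194944 0.004158703672221885 0.0
0.83 [185.1, 350.5, 266.3, 396.6]
0.76 [262.3, 465.9, 335.5, 473.9]
```

View pics/s3.png

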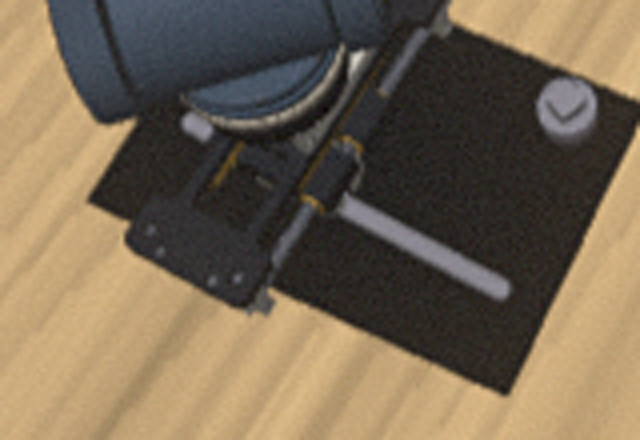

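Emit:
{"api": "carry_out", "payload": {"commands": [[0,0,0,0],[0,0,0,0],[0,0,0,0]]}}

```text
time: 5.77
eef_pos: [0.4296, -0.3518, 0.0254]
tool_rot: [-0.0, 1.0, 0.009, -0.0]
force: [1.0, 1.2, -0.9]
finger_gap: 0.0003
gripper_force: 0.0
```

Emit:
{"api": "carry_out", "payload": {"commands": [[0,0,0,0],[0,0,0,0],[0,0,0,0],[0,0,0,0],[0,0,0,0],[0,0,0.01,0],[0,0,0.015,0],[0,0,0.015,0]], "claw": 180}}

```text
time: 6.43
eef_pos: [0.4294, -0.3516, 0.0188]
tool_rot: [-0.0, 1.0, 0.009, -0.0]
force: [0.3, 0.2, -0.8]
finger_gap: 0.0273
gripper_force: 0.0
```

Emit:
{"api": "carry_out", "payload": {"commands": [[0,0,0.005,0],[0,0,0.01,0],[0,0,0.01,0]]}}

```text
time: 6.68
eef_pos: [0.4295, -0.3517, 0.015]
tool_rot: [-0.0, 1.0, 0.009, -0.0]
force: [-0.1, 0.6, -0.1]
finger_gap: 0.027
gripper_force: 0.0
```

```bash
python3 - <<'E'
from h import *
p,a,s=pose();print(p,a,s['force'])
im=optics.camera('top')
cv2.imwrite('pics/t4.png',cv2.resize(im[220:330,370:480],None,fx=5,fy=5,interpolation=cv2.INTER_CUBIC))
for r in spotter.regions_of('top','bar_mid'): print(r['confidence'],r['box'])
print(proj('top',p),proj('top',[p[0],p[1],.01]))
E
```

```text
[ 0.42946951 -0.35170464  0.01499995] 0.9880003293531229 [-0.12186842  0.6382727  -0.06250384]
0.72 [162.3, 219.7, 232.3, 319.0]
0.45 [471.6, 201.6, 477.6, 210.0]
0.44 [328.2, 258.4, 344.8, 275.3]
[430.21362895 272.91764738] [429.88001611 272.94911244]
```

View pics/t4.png

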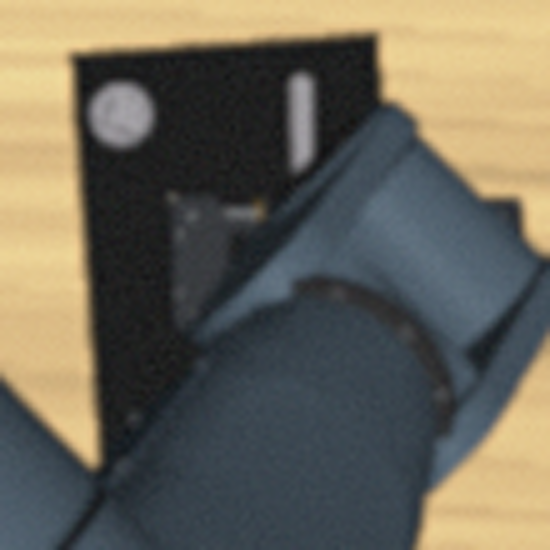

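Emit:
{"api": "carry_out", "payload": {"commands": [[0,0,0.003,0],[0,0,0.006,0],[0,0,0.008,0],[0,0,0.008,0]]}}

```text
time: 7.12
eef_pos: [0.4296, -0.3518, 0.012]
tool_rot: [-0.0, 1.0, 0.009, -0.0]
force: [0.7, 0.4, -0.0]
finger_gap: 0.0276
gripper_force: 0.0
```

Emit:
{"api": "carry_out", "payload": {"commands": [[0,0,0.002,0],[0,0,0.004,0],[0,0,0.006,0],[0,0,0.006,0]]}}

```text
time: 7.45
eef_pos: [0.4296, -0.3518, 0.0097]
tool_rot: [-0.0, 1.0, 0.009, -0.0]
force: [-0.4, -0.3, -0.3]
finger_gap: 0.0275
gripper_force: 0.0
```

Emit:
{"api": "carry_out", "payload": {"commands": [[0,0,0,0],[0,0,0,0],[0,0,0,0],[0,0,0,0],[0,0,0,0],[0,0,0,0]], "claw": 255}}

```text
time: 7.95
eef_pos: [0.4304, -0.353, 0.0121]
tool_rot: [0.001, 1.0, 0.009, 0.001]
force: [-5.0, 1.6, 26.1]
finger_gap: 0.0009
gripper_force: 14.9
```

```bash
python3 - <<'E'
from h import *
p,a,s=pose();print(p,a,s['force'],s['finger_gap'],s['gripper_force'],s['ft_torque'])
im=optics.camera('scene')
cv2.imwrite('pics/s5.png',cv2.resize(im[330:410,160:280],None,fx=6,fy=6,interpolation=cv2.INTER_CUBIC))
print(proj('scene',p)-[160,330],proj('scene',p-[0,0,.019])-[160,330])
for r in spotter.regions_of('scene','bar_mid'): print(r['confidence'],r['box'])
E
```

```text
[ 0.43040165 -0.35297721  0.01205777] 0.9978348291461666 [-5.01105083  1.58707025 26.13604469] 0.0009455122753834649 14.867629576474428 [3.57389367e-01 1.15333364e+00 8.37616769e-04]
[64.63111149 40.73455974] [66.08982816 43.43946305]
0.73 [186.0, 348.8, 266.5, 394.8]
0.59 [261.6, 466.7, 336.1, 473.2]
```

View pics/s5.png

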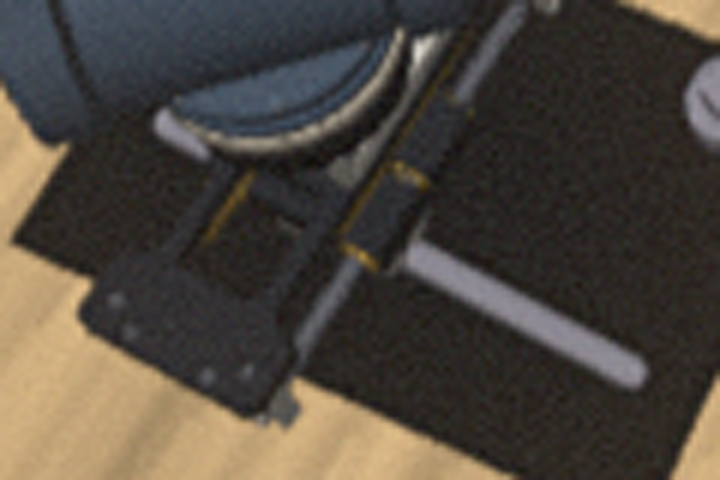

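Emit:
{"api": "carry_out", "payload": {"commands": [[0,0,0,0],[0,0,0,0],[0,0,0,0],[0,0,0,0],[0,0,0.003,0],[0,0,0.006,0],[0,0,0.008,0],[0,0,0.008,0]], "claw": 180}}

```text
time: 8.72
eef_pos: [0.4295, -0.3517, 0.0062]
tool_rot: [-0.0, 1.0, 0.009, -0.0]
force: [0.1, 0.6, 0.0]
finger_gap: 0.0274
gripper_force: 0.0
```

```bash
python3 - <<'E'
from h import *
p,a,s=pose();print(p,a,s['force'],s['finger_gap'],s['joints'],s['tool_rot'])
E
```

```text
[ 0.42946357 -0.35171454  0.006234  ] 0.9850302581668352 [0.13192058 0.57704026 0.03906125] 0.027407113877181095 [-7.70060168e-01  6.56114555e-01  1.77112913e+00 -8.74979510e-06
  7.15002117e-01  7.83550853e-01] [-2.27317401e-04  9.99963002e-01  8.59585098e-03 -2.34487387e-04]
```

Emit:
{"api": "carry_out", "payload": {"commands": [[0,0,0.003,0],[0,0,0.006,0],[0,0,0.008,0],[0,0,0.008,0]]}}

```text
time: 9.05
eef_pos: [0.4296, -0.3518, 0.0032]
tool_rot: [-0.0, 1.0, 0.009, -0.0]
force: [-1.4, -0.3, 0.5]
finger_gap: 0.0276
gripper_force: 0.0
```

Emit:
{"api": "carry_out", "payload": {"commands": [[0,0,0.003,0],[0,0,0.006,0],[0,0,0.008,0],[0,0,0.008,0]]}}

```text
time: 9.38
eef_pos: [0.4297, -0.3519, 0.0007]
tool_rot: [-0.0, 1.0, 0.009, -0.0]
force: [-2.3, 1.7, 7.4]
finger_gap: 0.0276
gripper_force: 3.9
```

Emit:
{"api": "carry_out", "payload": {"commands": [[0,0,-0.005,0],[0,0,-0.005,0],[0,0,-0.005,0],[0,0,-0.005,0],[0,0,-0.005,0],[0,0,-0.005,0],[0,0,-0.005,0]], "claw": 255}}

```text
time: 9.97
eef_pos: [0.4296, -0.3519, 0.0022]
tool_rot: [-0.0, 1.0, 0.009, -0.0]
force: [-0.2, 0.1, 1.8]
finger_gap: 0.0108
gripper_force: 45.0
```

Emit:
{"api": "carry_out", "payload": {"commands": [[0,0,-0.01,0],[0,0,-0.03,0],[0,0,-0.06,0],[0,0,-0.1,0],[0,0,-0.1,0],[0,0,-0.1,0]]}}

```text
time: 10.47
eef_pos: [0.4301, -0.3523, 0.0434]
tool_rot: [0.001, 1.0, 0.009, 0.001]
force: [-0.3, -0.1, -1.7]
finger_gap: 0.0105
gripper_force: 45.0
```

```bash
python3 - <<'E'
from h import *
p,a,s=pose();print(p,a,s['force'],s['finger_gap'],s['gripper_force'],s['ft_torque'])
im=optics.camera('scene')
cv2.imwrite('pics/s6.png',cv2.resize(im[320:420,150:290],None,fx=5,fy=5,interpolation=cv2.INTER_CUBIC))
for r in spotter.regions_of('scene','bar_mid'): print(r['confidence'],r['box'])
for h in (.01,.03,.05,.06):print(h,proj('scene',[.5405,-.35,h]),proj('scene',[.3205,-.3535,h]))
E
```

```text
[ 0.43012478 -0.35233683  0.04338926] 0.9916980504688868 [-0.3111563  -0.11988549 -1.70394747] 0.010487675730775112 44.99839246273041 [-0.02401802  0.20104817 -0.02356392]
0.6 [262.0, 467.8, 336.6, 474.1]
0.5 [181.7, 341.2, 263.6, 391.3]
0.01 [267.10257134 392.92697698] [185.31455227 349.36778433]
0.03 [266.17972809 390.28285986] [183.160456   346.17942272]
0.05 [265.22593347 387.55006132] [180.93791496 342.88975335]
0.06 [264.73693868 386.14900052] [179.79995006 341.20540727]
```

View pics/s6.png

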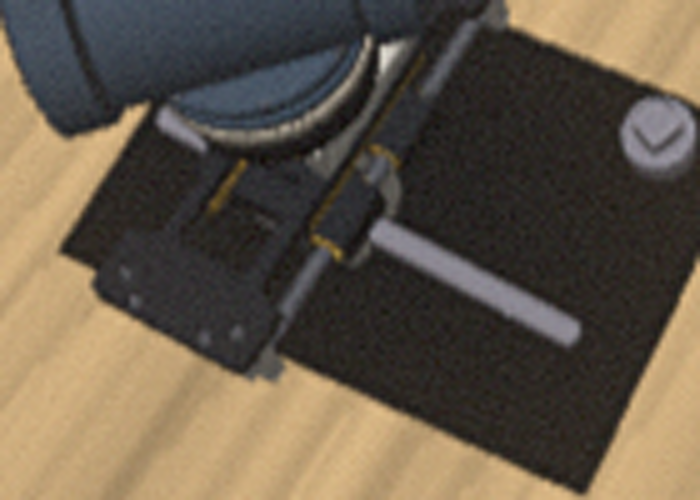

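```bash
python3 - <<'E'
from h import *
s=optics.camera('scene');t=optics.camera('top')
K=8
def tile(cam,im,box,ph,cx=.624,cy=.0235):
    x0,y0,x1,y1=box
    o=cv2.resize(im[y0:y1,x0:x1],None,fx=K,fy=K,interpolation=cv2.INTER_CUBIC)
    P=lambda p:tuple(int(v) for v in ((proj(cam,p)-[x0,y0]+.5)*K))
    th=np.radians(np.arange(0,361,6))
    for r,z,c in((.041,.117,(0,255,0)),):
        cv2.polylines(o,[np.array([P([cx+r*np.cos(q),cy+r*np.sin(q),z]) for q in th])],False,c,1)
    for k in range(6):
        q=np.radians(ph+60*k);n=np.array([-np.sin(q),np.cos(q),0]);e=np.array([np.cos(q),np.sin(q),0])
        cv2.polylines(o,[np.array([P(np.array([cx,cy,.097])+.052*e+.007*(np.cos(w)*n+np.sin(w)*np.array([0,0,1]))) for w in th])],False,(0,255,255),1)
    return o
bs=(349,236,403,284);bt=(276,182,325,230)
print(proj('scene',[.624,.0235,.097]),proj('top',[.624,.0235,.097]))
a=tile('scene',s,bs,35.5);b=tile('top',t,bt,35.5)
H=max(a.shape[0],b.shape[0]);o=np.zeros((H,a.shape[1]+b.shape[1],3),np.uint8);o[:a.shape[0],:a.shape[1]]=a;o[:b.shape[0],a.shape[1]:]=b
cv2.imwrite('pics/o7.png',cv2.resize(o,(790,int(H*790/o.shape[1])))) ;print(o.shape)
E
```

```text
[375.53943266 259.30996027] [299.05505167 199.42870628]
(384, 824, 3)
```

View pics/o7.png

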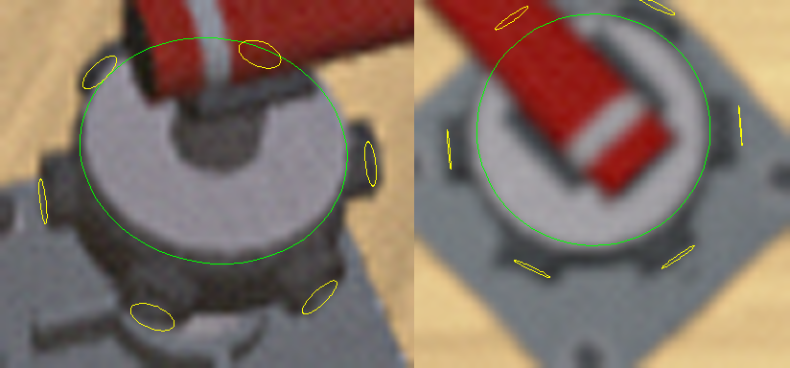

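```bash
python3 - <<'E'
from h import *
from scipy.ndimage import map_coordinates
from scipy.optimize import minimize
I={c:cv2.GaussianBlur(optics.camera(c).astype(np.float32),(0,0),.6).mean(2) for c in('top','scene')}
val=lambda c,P:map_coordinates(I[c],[[proj(c,p)[1] for p in P],[proj(c,p)[0] for p in P]],order=1)
ang=np.radians(np.arange(0,360,3))
def circ(cx,cy,r,z,A): return [[cx+r*np.cos(q),cy+r*np.sin(q),z] for q in A]
# washer: max in-out contrast, skip pipe side (44+-50 deg) 
A=ang[np.abs((np.degrees(ang)-44+180)%360-180)>55]
for c in I:
  for z in(.116,.120):
    f=lambda v:-(val(c,circ(v[0],v[1],.0385,z,A))-val(c,circ(v[0],v[1],.0435,z,A))).mean()
    g=[(f((x,y)),x,y) for x in np.arange(.617,.632,.001) for y in np.arange(.017,.032,.001)]
    print(c,z,min(g))
for c,(cx,cy) in {'top':(.624,.0235),'scene':(.623,.0265)}.items():
    B=np.degrees(ang)
    v=np.mean([val(c,circ(cx,cy,r,.097,ang)) for r in(.047,.049,.051)],0)
    print(c,[(int(b),int(x)) for b,x in zip(B,v)])
E
```

```text
top 0.116 (np.float32(-51.100334), np.float64(0.623), np.float64(0.02600000000000001))
top 0.12 (np.float32(-51.016735), np.float64(0.623), np.float64(0.02600000000000001))
scene 0.116 (np.float32(-39.57487), np.float64(0.624), np.float64(0.029000000000000012))
scene 0.12 (np.float32(-39.345467), np.float64(0.624), np.float64(0.02600000000000001))
top [(0, 106), (3, 113), (6, 118), (9, 117), (12, 110), (14, 98), (18, 83), (21, 69), (24, 63), (27, 63), (29, 65), (33, 65), (36, 64), (39, 66), (42, 67), (45, 67), (48, 65), (51, 63), (54, 67), (57, 83), (59, 103), (63, 115), (66, 119), (69, 119), (72, 118), (75, 116), (78, 112), (81, 102), (84, 89), (87, 81), (90, 79), (93, 78), (96, 77), (99, 74), (102, 71), (105, 68), (108, 76), (111, 93), (114, 108), (117, 114), (119, 114), (123, 113), (126, 112), (129, 113), (132, 111), (135, 104), (138, 93), (141, 80), (144, 72), (147, 70), (150, 70), (153, 70), (156, 69), (159, 65), (162, 62), (165, 67), (168, 81), (171, 95), (174, 101), (177, 103), (180, 104), (183, 105), (186, 106), (189, 106), (192, 105), (195, 98), (198, 87), (201, 74), (204, 6
[... 1210 characters left out ...]
, 120), (174, 139), (177, 148), (180, 151), (183, 153), (186, 154), (189, 157), (192, 155), (195, 143), (198, 117), (201, 88), (204, 72), (207, 68), (210, 68), (213, 67), (216, 66), (219, 64), (222, 61), (225, 58), (228, 58), (230, 69), (234, 84), (237, 87), (239, 85), (243, 82), (246, 77), (248, 73), (252, 71), (255, 69), (258, 63), (261, 57), (264, 53), (267, 53), (270, 59), (273, 60), (276, 61), (279, 61), (282, 55), (285, 55), (288, 62), (291, 68), (294, 71), (297, 73), (300, 71), (303, 69), (306, 68), (309, 67), (312, 68), (315, 68), (318, 68), (321, 61), (324, 55), (327, 57), (330, 62), (333, 66), (336, 65), (339, 61), (342, 60), (345, 62), (348, 67), (351, 83), (354, 101), (357, 117)]
```

```bash
python3 - <<'E'
from h import *
p,a,s=pose();print(p,a)
for t in [(.44,-.25,.14,18),(.475,-.0762,.12,34.4),(.475,-.0762,.089,34.4)]:
    print(row(p,a,t[:3],t[3]));p=np.array(t[:3]);a=t[3]
E
```

```text
[ 0.4293848  -0.35163127  0.04168182] 0.9879579168241258
[0.0309, -0.2536, -0.2458, -0.5671]
[0.2175, -0.3862, 0.05, -0.5467]
[0.0, 0.0, 0.0775, -0.0]
```

Emit:
{"api": "carry_out", "payload": {"commands": [[0.01,-0.03,-0.08,0],[0.02,-0.1,-0.17,-0.2],[0.03,-0.18,-0.245,-0.4],[0.031,-0.253,-0.245,-0.567],[0.031,-0.253,-0.245,-0.567],[0.031,-0.253,-0.245,-0.567]]}}

```text
time: 11.27
eef_pos: [0.4405, -0.2494, 0.1406]
tool_rot: [0.0, 0.988, 0.157, 0.0]
force: [-0.6, 0.3, -1.1]
finger_gap: 0.0107
gripper_force: 45.0
```

Emit:
{"api": "carry_out", "payload": {"commands": [[0.03,-0.06,0.01,-0.1],[0.09,-0.15,0.03,-0.25],[0.15,-0.25,0.05,-0.4],[0.19,-0.34,0.05,-0.5],[0.217,-0.386,0.05,-0.547],[0.217,-0.386,0.05,-0.547],[0.217,-0.386,0.05,-0.547],[0.217,-0.386,0.05,-0.547]]}}

```text
time: 11.93
eef_pos: [0.4752, -0.0778, 0.1198]
tool_rot: [-0.0, 0.955, 0.295, -0.0]
force: [0.9, -0.6, -1.9]
finger_gap: 0.0104
gripper_force: 45.0
```

```bash
python3 - <<'E'
from h import *
p,a,s=pose();print(p,a,s['force'],s['finger_gap'],s['joints'])
print(row(p,a,(.475,-.0762,.089),34.4))
im=optics.camera('scene')
for r in spotter.regions_of('scene','bar_mid')[:3]: print(r['confidence'],r['box'])
q=np.radians(a);e=np.array([np.cos(q),np.sin(q),0]);c=p+[0,0,.008]
print(proj('scene',c+.11*e),proj('scene',c-.11*e))
E
```

```text
[ 0.47516846 -0.0777655   0.11978806] 34.331830160443445 [ 0.85353358 -0.63560745 -1.8520698 ] 0.010438536461182146 [-2.58797370e-01  3.59634837e-01  1.91347308e+00 -3.33234002e-04
  8.69032417e-01  7.13010744e-01]
[0.0019, -0.0035, 0.077, -0.0023]
0.6 [261.8, 468.3, 335.4, 474.1]
0.54 [252.4, 252.4, 346.8, 267.8]
[347.09660737 255.13805941] [252.26985357 264.23256165]
```

Emit:
{"api": "carry_out", "payload": {"commands": [[0.002,-0.003,0.04,0],[0.002,-0.003,0.077,0],[0.01,-0.003,0.077,0],[0.025,-0.003,0.077,0],[0.025,-0.003,0.077,0],[0.025,-0.003,0.077,0]]}}

```text
time: 12.53
eef_pos: [0.4835, -0.0704, 0.0902]
tool_rot: [0.0, 0.955, 0.296, 0.001]
force: [-0.2, 0.5, -1.9]
finger_gap: 0.0109
gripper_force: 45.0
```

```bash
python3 - <<'E'
from h import *
p,a,s=pose();print(p,a,s['force'])
im=optics.camera('scene')
x0,y0,x1,y1=320,225,410,305;K=7
o=cv2.resize(im[y0:y1,x0:x1],None,fx=K,fy=K,interpolation=cv2.INTER_CUBIC)
q=np.radians(a);e=np.array([np.cos(q),np.sin(q),0]);c=p+[0,0,.008]
f=lambda w:tuple(int(v) for v in (proj('scene',w)-[x0,y0]+.5)*K)
print('tip',f(c+.11*e),'mouth',f([.6235+.052*np.cos(np.radians(214.4)),.0255+.052*np.sin(np.radians(214.4)),.097]),'mm/px right',(proj('scene',c+[0,0,.01])-proj('scene',c))*K)
cv2.imwrite('pics/o8.png',o)
for r in spotter.regions_of('scene','bar_mid')[:3]: print(r['confidence'],r['box'])
E
```

```text
[ 0.48347033 -0.07042233  0.090188  ] 34.399171463131886 [-0.24946952  0.50391714 -1.85070898]
tip (220, 253) mouth (243, 253) mm/px right [ -0.95372562 -15.29008378]
0.85 [256.5, 256.9, 350.9, 274.3]
0.62 [263.2, 469.0, 332.2, 475.1]
```

View pics/o8.png

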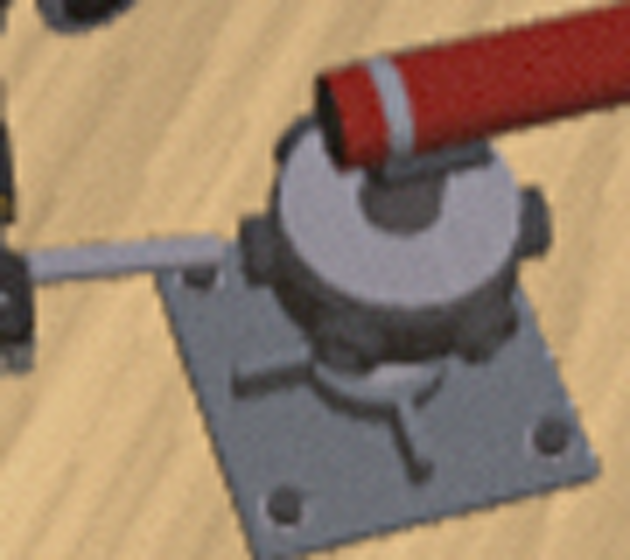

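Emit:
{"api": "carry_out", "payload": {"commands": [[0.006,0,0,0],[0.012,0,0,0],[0.018,0,0,0],[0.024,0,0,0],[0.03,0,0,0],[0.036,0,0,0],[0.036,0,0,0]]}}

```text
time: 13.22
eef_pos: [0.495, -0.0618, 0.0895]
tool_rot: [0.0, 0.955, 0.296, 0.0]
force: [0.5, -1.0, -1.9]
finger_gap: 0.0109
gripper_force: 45.0
```

```bash
python3 - <<'E'
from h import *
p,a,s=pose();print(p,a,s['force'],s['ft_torque'],np.hypot(*(p[:2]-[.6235,.0255])))
E
```

```text
[ 0.4950072  -0.06179469  0.08945109] 34.41930147386186 [ 0.53356459 -0.96671052 -1.89911859] [-0.09693983  0.08346211 -0.0755748 ] 0.15534078878711002
```

Emit:
{"api": "carry_out", "payload": {"commands": [[0.006,0,0,0],[0.012,0,0,0],[0.018,0,0,0],[0.024,0,0,0],[0.03,0,0,0],[0.036,0,0,0],[0.042,0,0,0],[0.048,0,0,0],[0.048,0,0,0]]}}

```text
time: 13.97
eef_pos: [0.5108, -0.0509, 0.0895]
tool_rot: [0.0, 0.955, 0.296, 0.0]
force: [0.9, 0.4, -1.3]
finger_gap: 0.0107
gripper_force: 45.0
```

```bash
python3 - <<'E'
from h import *
p,a,s=pose();print(p,a,s['force'],s['ft_torque'],np.hypot(*(p[:2]-[.6235,.0255])))
E
```

```text
[ 0.51081634 -0.05094303  0.08945915] 34.416665077383314 [ 0.87721816  0.36408457 -1.32413083] [-0.06155506  0.04498401 -0.02474882] 0.13616586720717946
```

Emit:
{"api": "carry_out", "payload": {"commands": [[0.005,0,0,0],[0.0055,0.0175,0,-0.1],[0.007,0.035,-0.0004,-0.2],[0.009,0.0525,-0.0006,-0.3],[0.0125,0.07,-0.0008,-0.4],[0.0165,0.087,-0.001,-0.5],[0.0215,0.1035,-0.0012,-0.6],[0.027,0.12,-0.0015,-0.7],[0.034,0.1365,-0.0017,-0.8],[0.0415,0.152,-0.0019,-0.9]]}}

```text
time: 14.8
eef_pos: [0.5572, -0.0919, 0.0896]
tool_rot: [-0.001, 0.859, 0.512, -0.001]
force: [-5.8, -0.4, -0.5]
finger_gap: 0.011
gripper_force: 45.2
```

```bash
cat >> h.py <<'E'
AX=np.array([.6235,.0255])
def tq():
    p,a,s=pose();r=p[:2]-AX;F=s['force'];R=np.hypot(*r);n=r/R
    print('t',round(s['time'],2),'p',p.round(4),'a %.2f'%a,'R %.4f dir %.2f'%(R,np.degrees(np.arctan2(*r[::-1]))),'Frad %.2f Ftan %.2f Fz %.2f'%(F[:2]@n,n[0]*F[1]-n[1]*F[0],F[2]),'M',s['ft_torque'].round(3),'tau(F) %.3f'%(r[0]*F[1]-r[1]*F[0]),'gap',round(s['finger_gap'],4))
E
python3 -c "from h import *;tq()"
```

```text
t 14.8 p [ 0.5572 -0.0919  0.0896] a 61.58 R 0.1348 dir -119.45 Frad 3.16 Ftan -4.84 Fz -0.46 M [-0.023  1.091  0.213] tau(F) -0.652 gap 0.011
```

Emit:
{"api": "carry_out", "payload": {"commands": [[0.0005,0.0175,-0.0002,-0.1],[0.002,0.035,-0.0004,-0.2],[0.004,0.0525,-0.0006,-0.3],[0.0075,0.07,-0.0008,-0.4],[0.0115,0.087,-0.001,-0.5],[0.0165,0.1035,-0.0012,-0.6],[0.022,0.12,-0.0015,-0.7],[0.029,0.1365,-0.0017,-0.8],[0.029,0.1365,-0.0017,-0.8],[0.029,0.1365,-0.0017,-0.8]]}}

```text
time: 15.63
eef_pos: [0.6113, -0.1086, 0.0904]
tool_rot: [-0.0, 0.735, 0.679, -0.001]
force: [-3.6, -5.5, -1.1]
finger_gap: 0.0106
gripper_force: 45.2
```

```bash
sed -i "s/'tau(F) %.3f'%(r\[0\]\*F\[1\]-r\[1\]\*F\[0\])/'TAU %.3f'%-(r[0]*F[1]-r[1]*F[0]+s['ft_torque'][2])/" h.py; python3 -c "from h import *;tq()"
```

```text
t 15.63 p [ 0.6113 -0.1086  0.0904] a 85.46 R 0.1347 dir -95.19 Frad 5.80 Ftan -3.10 Fz -1.09 M [-1.077  0.688  0.216] TAU 0.201 gap 0.0106
```

Emit:
{"api": "carry_out", "payload": {"commands": [[-0.004,0.012,-0.0001,-0.0667],[-0.003,0.0237,-0.0002,-0.1333],[-0.002,0.0355,-0.0004,-0.2],[-0.0007,0.0473,-0.0005,-0.2667],[0.0012,0.059,-0.0007,-0.3333],[0.0034,0.0707,-0.0008,-0.4],[0.0061,0.0822,-0.0009,-0.4667],[0.0092,0.0937,-0.0011,-0.5333],[0.0092,0.0937,-0.0011,-0.5333],[0.0092,0.0937,-0.0011,-0.5333]]}}

```text
time: 16.47
eef_pos: [0.6488, -0.1071, 0.0907]
tool_rot: [-0.001, 0.634, 0.774, -0.001]
force: [-4.2, 0.0, 0.0]
finger_gap: 0.0107
gripper_force: 45.3
```

```bash
python3 -c "from h import *;tq()"
```

```text
t 16.47 p [ 0.6488 -0.1071  0.0907] a 101.37 R 0.1350 dir -79.20 Frad -0.80 Ftan -4.12 Fz 0.04 M [-0.132  0.846  0.275] TAU 0.281 gap 0.0107
```

Emit:
{"api": "carry_out", "payload": {"commands": [[0.0002,0.012,-0.0001,-0.0667],[0.0008,0.0237,-0.0002,-0.1333],[0.0019,0.0355,-0.0004,-0.2],[0.0033,0.0473,-0.0005,-0.2667],[0.0052,0.059,-0.0007,-0.3333],[0.0074,0.0707,-0.0008,-0.4],[0.0101,0.0822,-0.0009,-0.4667],[0.0132,0.0937,-0.0011,-0.5333],[0.0132,0.0937,-0.0011,-0.5333],[0.0132,0.0937,-0.0011,-0.5333]]}}

```text
time: 17.3
eef_pos: [0.6848, -0.0947, 0.0914]
tool_rot: [-0.0, 0.52, 0.854, -0.0]
force: [-3.8, -0.5, -1.6]
finger_gap: 0.0108
gripper_force: 45.5
```

```bash
python3 -c "from h import *;tq()"
```

```text
t 17.3 p [ 0.6848 -0.0947  0.0914] a 117.31 R 0.1349 dir -62.98 Frad -1.30 Ftan -3.63 Fz -1.61 M [-0.287  0.715  0.276] TAU 0.214 gap 0.0108
```

Emit:
{"api": "carry_out", "payload": {"commands": [[0.0002,0.012,-0.0001,-0.0667],[0.0008,0.0237,-0.0002,-0.1333],[0.0019,0.0355,-0.0004,-0.2],[0.0033,0.0473,-0.0005,-0.2667],[0.0052,0.059,-0.0007,-0.3333],[0.0074,0.0707,-0.0008,-0.4],[0.0101,0.0822,-0.0009,-0.4667],[0.0132,0.0937,-0.0011,-0.5333],[0.0132,0.0937,-0.0011,-0.5333],[0.0132,0.0937,-0.0011,-0.5333]]}}

```text
time: 18.13
eef_pos: [0.7157, -0.0729, 0.092]
tool_rot: [-0.0, 0.396, 0.918, -0.0]
force: [-4.4, -1.6, -1.5]
finger_gap: 0.0108
gripper_force: 45.5
```

```bash
python3 -c "from h import *;tq()"
```

```text
t 18.13 p [ 0.7157 -0.0729  0.092 ] a 133.29 R 0.1349 dir -46.86 Frad -1.88 Ftan -4.31 Fz -1.49 M [-0.341  0.794  0.299] TAU 0.282 gap 0.0108
```

Emit:
{"api": "carry_out", "payload": {"commands": [[0.0002,0.012,-0.0001,-0.0667],[0.0008,0.0237,-0.0002,-0.1333],[0.0019,0.0355,-0.0004,-0.2],[0.0033,0.0473,-0.0005,-0.2667],[0.0052,0.059,-0.0007,-0.3333],[0.0074,0.0707,-0.0008,-0.4],[0.0101,0.0822,-0.0009,-0.4667],[0.0132,0.0937,-0.0011,-0.5333],[0.0132,0.0937,-0.0011,-0.5333],[0.0132,0.0937,-0.0011,-0.5333]]}}

```text
time: 18.97
eef_pos: [0.7392, -0.0433, 0.0924]
tool_rot: [-0.0, 0.265, 0.964, -0.0]
force: [-6.0, -2.5, -1.6]
finger_gap: 0.0108
gripper_force: 45.6
```

```bash
python3 -c "from h import *;tq()"
```

```text
t 18.97 p [ 0.7392 -0.0433  0.0924] a 149.30 R 0.1347 dir -30.74 Frad -3.86 Ftan -5.18 Fz -1.63 M [-0.424  0.89   0.379] TAU 0.318 gap 0.0108
```

Emit:
{"api": "carry_out", "payload": {"commands": [[0,-0.0035,0,0.02],[-0.005,-0.0035,0,0.02],[-0.02,-0.0035,0,0.02],[-0.04,-0.0035,0,0.02],[-0.06,-0.0035,0,0.02],[-0.08,-0.0035,0,0.02],[-0.1,-0.0035,0,0.02],[-0.12,-0.0035,0,0.02],[-0.12,-0.0035,0,0.02],[-0.12,-0.0035,0,0.02]]}}

```text
time: 19.8
eef_pos: [0.7809, -0.0688, 0.0926]
tool_rot: [0.001, 0.269, 0.963, 0.0]
force: [0.0, -0.7, -2.0]
finger_gap: 0.0108
gripper_force: 45.0
```

```bash
python3 -c "from h import *;tq()"
```

```text
t 19.8 p [ 0.7809 -0.0688  0.0926] a 148.73 R 0.1835 dir -30.94 Frad 0.40 Ftan -0.59 Fz -2.00 M [ 0.045 -0.025 -0.119] TAU 0.228 gap 0.0108
```

Emit:
{"api": "carry_out", "payload": {"commands": [[0.0025,-0.047,0,0.2],[0.01,-0.094,0,0.4],[0.022,-0.139,0,0.6],[0.039,-0.183,0,0.8],[0.06,-0.225,0,1],[0.06,-0.225,0,1]]}}

```text
time: 20.3
eef_pos: [0.7112, -0.1348, 0.093]
tool_rot: [-0.0, 0.512, 0.859, -0.0]
force: [-0.1, -0.4, -1.4]
finger_gap: 0.0111
gripper_force: 45.0
```

Emit:
{"api": "carry_out", "payload": {"commands": [[0.0025,-0.047,0,0.2],[0.01,-0.094,0,0.4],[0.022,-0.139,0,0.6],[0.039,-0.183,0,0.8],[0.06,-0.225,0,1],[0.06,-0.225,0,1]]}}

```text
time: 20.8
eef_pos: [0.6208, -0.1552, 0.0929]
tool_rot: [-0.001, 0.716, 0.698, -0.0]
force: [-1.0, 1.0, -1.9]
finger_gap: 0.0101
gripper_force: 45.0
```

Emit:
{"api": "carry_out", "payload": {"commands": [[0.0025,-0.047,0,0.2],[0.01,-0.094,0,0.4],[0.022,-0.139,0,0.6],[0.039,-0.183,0,0.8],[0.06,-0.225,0,1],[0.06,-0.225,0,1]]}}

```text
time: 21.3
eef_pos: [0.5318, -0.1282, 0.0928]
tool_rot: [-0.001, 0.872, 0.49, -0.0]
force: [0.3, 0.2, -1.4]
finger_gap: 0.0107
gripper_force: 45.0
```

Emit:
{"api": "carry_out", "payload": {"commands": [[0.0025,-0.047,0,0.2],[0.01,-0.094,0,0.4],[0.022,-0.139,0,0.6],[0.039,-0.183,0,0.8],[0.06,-0.225,0,1],[0.06,-0.225,0,1],[0.06,-0.225,0,1]]}}

```text
time: 21.88
eef_pos: [0.47, -0.0622, 0.0931]
tool_rot: [0.0, 0.968, 0.252, 0.001]
force: [-0.3, -0.1, -0.6]
finger_gap: 0.0109
gripper_force: 45.0
```

```bash
python3 - <<'E'
from h import *
from scipy.ndimage import map_coordinates
tq();p,a,s=pose()
q=np.radians(208.5);print(row(p,a,(*(AX+.172*np.array([np.cos(q),np.sin(q)])),p[2]),28.5))
c='scene'
im=optics.camera(c);I=cv2.GaussianBlur(im.astype(np.float32),(0,0),.6).mean(2)
for cc,(cx,cy) in {'scene':(.623,.0265)}.items():
    A=np.arange(190,232,2);v=np.mean([map_coordinates(I,[[w[1]] ,[w[0]]],order=1) if 0 else 0 for w in[(0,0)]])
    print([(int(b),int(np.mean([map_coordinates(I,proj(cc,[cx+r*np.cos(np.radians(b)),cy+r*np.sin(np.radians(b)),.1])[::-1,None],order=1)[0] for r in(.047,.049,.051)]))) for b in list(range(0,60,3))+list(range(165,260,3))])
for r in spotter.regions_of('scene','bar_mid')[:2]: print(r['confidence'],r['box'])
q=np.radians(a);e=np.array([np.cos(q),np.sin(q),0]);c=p+[0,0,.008]
print(proj('scene',c+.11*e),proj('scene',c-.11*e))
E
```

```text
t 21.88 p [ 0.47   -0.0622  0.0931] a 29.17 R 0.1768 dir -150.25 Frad 0.27 Ftan -0.07 Fz -0.57 M [-0.109  0.165  0.035] TAU -0.022 gap 0.0109
[0.0119, -0.0095, -0.0, 0.0222]
[(0, 146), (3, 151), (6, 128), (9, 85), (12, 67), (15, 65), (18, 69), (21, 72), (24, 75), (27, 75), (30, 73), (33, 72), (36, 76), (39, 97), (42, 126), (45, 145), (48, 153), (51, 152), (54, 151), (57, 155), (165, 144), (168, 142), (171, 145), (174, 148), (177, 152), (180, 157), (183, 148), (186, 123), (189, 93), (192, 77), (195, 77), (198, 81), (201, 82), (204, 81), (207, 78), (210, 71), (213, 63), (216, 57), (219, 62), (222, 86), (225, 98), (228, 98), (231, 96), (234, 96), (237, 91), (240, 89), (243, 84), (246, 78), (249, 70), (252, 58), (255, 52), (258, 59)]
0.68 [264.3, 468.8, 336.9, 475.1]
0.66 [255.3, 258.0, 347.4, 265.6]
[347.96682291 258.85517808] [255.48451696 260.60272437]
```

```bash
python3 - <<'E'
from h import *
tq();p,a,s=pose()
q=np.radians(205);print(row(p,a,(*(AX+.170*np.array([np.cos(q),np.sin(q)])),.0926),25))
E
```

```text
t 21.98 p [ 0.4702 -0.063   0.093 ] a 29.06 R 0.1770 dir -150.01 Frad 0.64 Ftan -0.55 Fz -1.31 M [-0.049  0.172 -0.041] TAU 0.140 gap 0.0112
[0.0186, -0.0373, 0.0009, 0.1352]
```

Emit:
{"api": "carry_out", "payload": {"commands": [[0,-0.037,0.001,0.07],[0.0186,-0.037,0.001,0.135],[0.0186,-0.037,0.001,0.135],[0.0186,-0.037,0.001,0.135]]}}

```text
time: 22.32
eef_pos: [0.469, -0.0465, 0.0923]
tool_rot: [0.0, 0.976, 0.216, 0.0]
force: [0.5, 0.5, -1.7]
finger_gap: 0.0107
gripper_force: 45.0
```

Emit:
{"api": "carry_out", "payload": {"commands": [[0.006,0,0,0],[0.012,0,0,0],[0.018,0,0,0],[0.024,0,0,0],[0.03,0,0,0],[0.036,0,0,0],[0.036,0,0,0]]}}

```text
time: 22.9
eef_pos: [0.4817, -0.0399, 0.0922]
tool_rot: [0.0, 0.977, 0.215, 0.0]
force: [0.3, 0.8, -1.9]
finger_gap: 0.0107
gripper_force: 45.0
```

```bash
python3 -c "from h import *;tq()"
```

```text
t 22.9 p [ 0.4817 -0.0399  0.0922] a 24.78 R 0.1562 dir -155.25 Frad -0.57 Ftan -0.58 Fz -1.85 M [-0.09   0.125 -0.076] TAU 0.166 gap 0.0107
```

Free entry again; push on to R ≈ 0.136.

Emit:
{"api": "carry_out", "payload": {"commands": [[0.006,0,0,0],[0.012,0,0,0],[0.018,0,0,0],[0.024,0,0,0],[0.03,0,0,0],[0.036,0,0,0],[0.042,0,0,0],[0.05,0,0,0],[0.05,0,0,0]]}}

```text
time: 23.65
eef_pos: [0.4999, -0.0315, 0.0923]
tool_rot: [0.0, 0.977, 0.214, 0.0]
force: [-0.1, -0.2, -2.1]
finger_gap: 0.0107
gripper_force: 45.0
```

```bash
python3 -c "from h import *;tq()"
```

```text
t 23.65 p [ 0.4999 -0.0315  0.0923] a 24.76 R 0.1361 dir -155.25 Frad 0.18 Ftan 0.19 Fz -2.08 M [-0.041  0.111 -0.029] TAU 0.004 gap 0.0107
```

Emit:
{"api": "carry_out", "payload": {"commands": [[0.0002,0.012,-0.0001,-0.0667],[0.0008,0.0237,-0.0002,-0.1333],[0.0019,0.0355,-0.0004,-0.2],[0.0033,0.0473,-0.0005,-0.2667],[0.0052,0.059,-0.0007,-0.3333],[0.0074,0.0707,-0.0008,-0.4],[0.0087,0.0765,-0.0009,-0.4333],[0.0101,0.0822,-0.0009,-0.4667],[0.0116,0.088,-0.001,-0.5],[0.0132,0.0937,-0.0011,-0.5333]]}}

```text
time: 24.48
eef_pos: [0.5189, -0.063, 0.0922]
tool_rot: [-0.001, 0.937, 0.349, -0.001]
force: [-3.6, 4.4, -1.1]
finger_gap: 0.0108
gripper_force: 45.4
```

```bash
python3 -c "from h import *;tq()"
```

```text
t 24.48 p [ 0.5189 -0.063   0.0922] a 40.80 R 0.1370 dir -139.76 Frad -0.09 Ftan -5.65 Fz -1.12 M [0.595 0.846 0.282] TAU 0.492 gap 0.0108
```

Emit:
{"api": "carry_out", "payload": {"commands": [[0,0.006,0,-0.0333],[0.0002,0.012,-0.0001,-0.0667],[0.0004,0.0178,-0.0002,-0.1],[0.0008,0.0237,-0.0003,-0.1333],[0.0011,0.0267,-0.0003,-0.15],[0.0013,0.0297,-0.0003,-0.1667],[0.0016,0.0326,-0.0004,-0.1833],[0.0019,0.0355,-0.0004,-0.2],[0.0022,0.0385,-0.0004,-0.2167],[0.0026,0.0414,-0.0005,-0.2333]]}}

```text
time: 25.32
eef_pos: [0.53, -0.0748, 0.0923]
tool_rot: [-0.001, 0.914, 0.405, -0.001]
force: [-5.9, 4.0, -1.8]
finger_gap: 0.0112
gripper_force: 45.4
```

```bash
python3 -c "from h import *;tq()"
```

```text
t 25.32 p [ 0.53   -0.0748  0.0923] a 47.78 R 0.1371 dir -132.99 Frad 1.11 Ftan -7.05 Fz -1.80 M [0.58  1.107 0.276] TAU 0.690 gap 0.0112
```

Emit:
{"api": "carry_out", "payload": {"commands": [[0,0.006,0,-0.0333],[0.0002,0.012,-0.0001,-0.0667],[0.0004,0.0178,-0.0002,-0.1],[0.0008,0.0237,-0.0003,-0.1333],[0.0011,0.0267,-0.0003,-0.15],[0.0013,0.0297,-0.0003,-0.1667],[0.0016,0.0326,-0.0004,-0.1833],[0.0019,0.0355,-0.0004,-0.2],[0.0022,0.0385,-0.0004,-0.2167],[0.0026,0.0414,-0.0005,-0.2333]]}}

```text
time: 26.15
eef_pos: [0.5425, -0.0851, 0.0923]
tool_rot: [-0.002, 0.888, 0.46, -0.002]
force: [-8.2, 2.6, -0.6]
finger_gap: 0.0105
gripper_force: 45.4
```

```bash
python3 -c "from h import *;tq()"
```

```text
t 26.15 p [ 0.5425 -0.0851  0.0923] a 54.78 R 0.1371 dir -126.20 Frad 2.71 Ftan -8.12 Fz -0.62 M [0.476 1.424 0.277] TAU 0.836 gap 0.0105
```

Emit:
{"api": "carry_out", "payload": {"commands": [[0,0.006,0,-0.0333],[0.0002,0.012,-0.0001,-0.0667],[0.0004,0.0178,-0.0002,-0.1],[0.0008,0.0237,-0.0003,-0.1333],[0.0011,0.0267,-0.0003,-0.15],[0.0013,0.0297,-0.0003,-0.1667],[0.0016,0.0326,-0.0004,-0.1833],[0.0019,0.0355,-0.0004,-0.2],[0.0022,0.0385,-0.0004,-0.2167],[0.0026,0.0414,-0.0005,-0.2333]]}}

```text
time: 26.98
eef_pos: [0.5562, -0.0939, 0.0922]
tool_rot: [-0.002, 0.858, 0.513, -0.002]
force: [-9.2, 1.0, -0.8]
finger_gap: 0.0109
gripper_force: 45.4
```

```bash
python3 -c "from h import *;tq()"
```

```text
t 26.98 p [ 0.5562 -0.0939  0.0922] a 61.79 R 0.1371 dir -119.42 Frad 3.67 Ftan -8.54 Fz -0.78 M [0.317 1.772 0.255] TAU 0.915 gap 0.0109
```

Emit:
{"api": "carry_out", "payload": {"commands": [[0,0.003,0,-0.0167],[0,0.006,0,-0.0333],[0.0001,0.009,-0.0001,-0.05],[0.0002,0.012,-0.0001,-0.0667],[0.0003,0.015,-0.0002,-0.0833],[0.0004,0.0178,-0.0002,-0.1],[0.0006,0.0208,-0.0003,-0.1167],[0.0008,0.0237,-0.0003,-0.1333]]}}

```text
time: 27.65
eef_pos: [0.5643, -0.0981, 0.0922]
tool_rot: [-0.002, 0.84, 0.543, -0.003]
force: [-10.2, 1.6, -0.5]
finger_gap: 0.0108
gripper_force: 45.4
```

```bash
python3 -c "from h import *;tq()"
```

```text
t 27.65 p [ 0.5643 -0.0981  0.0922] a 65.79 R 0.1370 dir -115.58 Frad 2.98 Ftan -9.90 Fz -0.54 M [0.205 2.039 0.296] TAU 1.061 gap 0.0108
```

Emit:
{"api": "carry_out", "payload": {"commands": [[0,0.003,0,-0.0167],[0,0.006,0,-0.0333],[0.0001,0.009,0,-0.05],[0.0002,0.012,0,-0.0667]]}}

```text
time: 27.98
eef_pos: [0.5686, -0.1001, 0.0922]
tool_rot: [-0.002, 0.83, 0.558, -0.003]
force: [-11.8, 0.6, -1.3]
finger_gap: 0.0105
gripper_force: 45.4
```

```bash
python3 -c "from h import *;tq()"
```

```text
t 27.98 p [ 0.5686 -0.1001  0.0922] a 67.80 R 0.1370 dir -113.62 Frad 4.21 Ftan -11.07 Fz -1.28 M [0.145 2.2   0.283] TAU 1.234 gap 0.0105
```

Emit:
{"api": "carry_out", "payload": {"commands": [[0,-0.006,0,0.033],[0,-0.01,0,0.06],[0,-0.01,0,0.06],[-0.005,-0.01,0,0.06],[-0.02,-0.01,0,0.06],[-0.04,-0.01,0,0.06],[-0.06,-0.01,0,0.06],[-0.08,-0.01,0,0.06],[-0.1,-0.01,0,0.06],[-0.13,-0.01,0,0.06]]}}

```text
time: 28.82
eef_pos: [0.5482, -0.148, 0.0936]
tool_rot: [0.0, 0.839, 0.544, 0.0]
force: [-0.2, -0.2, -2.3]
finger_gap: 0.0108
gripper_force: 45.0
```

```bash
python3 - <<'E'
from h import *
tq();p,a,s=pose()
for t in [(.49,-.24,.13,35),(.43,-.345,.09,5.5),(.428,-.345,.03,3)]:
    print(row(p,a,t[:3],t[3]));p=np.array(t[:3]);a=t[3]
E
```

```text
t 28.82 p [ 0.5482 -0.148   0.0936] a 65.94 R 0.1891 dir -113.46 Frad 0.24 Ftan -0.14 Fz -2.30 M [-0.058  0.087  0.004] TAU 0.022 gap 0.0108
[-0.2694, -0.0391, -0.091, 1.0313]
[-0.2734, 0.129, 0.1, 0.9833]
[-0.005, -0.0005, 0.15, 0.0833]
```

Emit:
{"api": "carry_out", "payload": {"commands": [[-0.05,0,-0.05,0.1],[-0.12,-0.02,-0.09,0.3],[-0.2,-0.03,-0.09,0.55],[-0.27,-0.039,-0.09,0.8],[-0.27,-0.039,-0.09,1],[-0.27,-0.039,-0.09,1],[-0.27,-0.039,-0.09,1]]}}

```text
time: 29.4
eef_pos: [0.4897, -0.24, 0.1295]
tool_rot: [0.0, 0.951, 0.31, 0.0]
force: [0.1, 0.1, -1.7]
finger_gap: 0.0111
gripper_force: 45.0
```

Emit:
{"api": "carry_out", "payload": {"commands": [[-0.07,0.03,0,0.2],[-0.15,0.07,0.03,0.4],[-0.22,0.1,0.06,0.6],[-0.273,0.129,0.1,0.8],[-0.273,0.129,0.1,1],[-0.273,0.129,0.1,1],[-0.273,0.129,0.1,1]]}}

```text
time: 29.98
eef_pos: [0.4321, -0.3449, 0.0894]
tool_rot: [-0.0, 0.998, 0.055, 0.0]
force: [0.9, -0.4, -1.2]
finger_gap: 0.0104
gripper_force: 45.0
```

```bash
python3 - <<'E'
from h import *
tq();p,a,s=pose()
print(row(p,a,(.428,-.345,.012),3))
E
```

```text
t 29.98 p [ 0.4321 -0.3449  0.0894] a 6.32 R 0.4169 dir -117.32 Frad -0.11 Ftan 0.98 Fz -1.18 M [-0.028  0.153  0.026] TAU -0.435 gap 0.0104
[-0.0103, -0.001, 0.1935, 0.1105]
```

Lower, then down the last millimetres feeling for the mat.

Emit:
{"api": "carry_out", "payload": {"commands": [[-0.01,0,0.08,0.1],[-0.01,0,0.15,0.1],[-0.01,0,0.19,0.1],[-0.01,0,0.2,0.1],[-0.01,0,0.206,0.1],[-0.01,0,0.211,0.1],[-0.01,0,0.214,0.1],[-0.01,0,0.216,0.1],[-0.01,0,0.216,0.1],[-0.01,0,0.216,0.1]]}}

```text
time: 30.82
eef_pos: [0.428, -0.3459, 0.0035]
tool_rot: [0.0, 1.0, 0.026, 0.0]
force: [-0.2, 0.4, -0.3]
finger_gap: 0.0103
gripper_force: 45.0
```

Emit:
{"api": "carry_out", "payload": {"commands": [[0,0,0.0015,0],[0,0,0.003,0],[0,0,0.003,0]]}}

```text
time: 31.07
eef_pos: [0.4279, -0.3458, 0.0022]
tool_rot: [0.0, 1.0, 0.026, 0.0]
force: [-1.2, 0.6, 4.5]
finger_gap: 0.0108
gripper_force: 45.0
```

Emit:
{"api": "carry_out", "payload": {"commands": [[0,0,0,0],[0,0,0,0],[0,0,0,0],[0,0,0,0],[0,0,0,0],[0,0,0,0]], "claw": 180}}

```text
time: 31.57
eef_pos: [0.4277, -0.3457, 0.0018]
tool_rot: [-0.0, 1.0, 0.026, -0.0]
force: [0.2, -0.5, 0.3]
finger_gap: 0.0273
gripper_force: 0.0
```

Emit:
{"api": "carry_out", "payload": {"commands": [[0,0,-0.03,0],[0,0,-0.1,0],[0,0,-0.2,0],[0,0,-0.3,0],[0,0,-0.4,0],[0,0,-0.45,0],[0,0,-0.45,0],[0,0,-0.45,0]]}}

```text
time: 32.23
eef_pos: [0.428, -0.3459, 0.1834]
tool_rot: [0.001, 1.0, 0.026, 0.001]
force: [-0.4, 0.6, -0.2]
finger_gap: 0.0275
gripper_force: 0.0
```

Emit:
{"api": "carry_out", "payload": {"commands": [[-0.1,0,0,0],[-0.2,0,0,0],[-0.25,0,0,0],[-0.25,0,0,0],[-0.25,0,0,0]]}}

```text
time: 32.65
eef_pos: [0.327, -0.3506, 0.1811]
tool_rot: [-0.001, 1.0, 0.025, -0.0]
force: [-0.5, 0.3, 0.2]
finger_gap: 0.0273
gripper_force: 0.0
```

```bash
python3 - <<'E'
from h import *
tq()
for cam in('top','scene'):
  optics.camera(cam)
  for q in spotter.regions_of(cam,'bar_mid')[:3]:
    ys,xs=np.nonzero(q['pixels'])
    pts=np.array([onz(cam,x,y,.01)[:2] for x,y in zip(xs,ys)]);m=pts.mean(0);vt=np.linalg.svd(pts-m,full_matrices=False)[2]
    l=(pts-m)@vt[0];print(cam,q['confidence'],(m+vt[0]*(l.max()+l.min())/2),vt[0],l.min(),l.max())
  for n in('plug','socket','coupling'):
    for q in spotter.regions_of(cam,n)[:1]: print(n,q['confidence'],q['box'])
E
```

```text
t 32.65 p [ 0.327  -0.3506  0.1811] a 2.85 R 0.4789 dir -128.25 Frad 0.03 Ftan -0.58 Fz 0.19 M [-0.025  0.134  0.013] TAU 0.266 gap 0.0273
top 0.73 [ 0.6777607  -0.44924422] [-0.86284156 -0.50547446] -0.06405823318644305 0.07950639966757529
top 0.55 [ 0.42829554 -0.34453267] [-0.99887451 -0.0474311 ] -0.09022750110030048 0.12452687075078292
plug 0.41 [241.0, 256.1, 273.7, 285.0]
socket 0.76 [326.6, 256.7, 340.4, 277.5]
coupling 0.62 [378.4, 174.3, 421.8, 203.9]
scene 0.73 [ 0.426934   -0.34361268] [0.99880477 0.04887768] -0.10975397608000421 0.10751286144399548
plug 0.61 [277.7, 341.7, 287.2, 355.1]
socket 0.71 [282.6, 264.0, 301.3, 287.9]
coupling 0.91 [314.3, 356.1, 354.1, 411.3]
```

```bash
python3 -c "from h import *;print(order.job_done())"
```

```text
the job is handed in; nothing more can be done
None
```

I wound the collar up with the bar in two sockets, to about 1.1 N·m by the slow-turn readings (last one 1.23), laid the bar back on the rubber mat and handed the job in at about 33 s; the hand-in returned no verdict.

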